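# Make up the terminal-strip kit tray

## Robot

A 6-joint arm with a two-finger parallel gripper is mounted at the origin on a cart in front of the work surface, level with it; the furniture and walls round the work are solid. World frame = base frame: x ahead of the robot, y to its left, z up, the work surface at z = 0. Lengths are in m, angles in rad, forces in N, time in s.
With the tool pointing down it reaches from about 0.3 to 0.825 m from the base axis. Payload 5.4 kg.
Tool frame: the origin (TCP) lies between the finger pads; the fingertips stand 14 mm ahead of it and the grasp point (between the pads) lies 5 mm behind it; z points along the fingers, x is the direction in which the jaws open and shut, and the axes are right-handed (so a half turn about z gives the same grasp; the last joint's range is limited). The gripper opens to 92 mm and grips with 3 to 60 N. Pads are 20 mm wide; open, the fingers measure 128 mm over their backs; the gripper's body (75 mm by 189 mm) begins 69 mm behind the grasp point.
Start: joints at [0.965, 0.158, 1.597, -0, 1.386, -0.21], TCP at [0.222, 0.531, 0.229] pointing down, gripper open.
Joint ranges: [-2.91, 2.91], [-0.94, 2.29], [0.18, 2.7], [-1.29, 4.43], [0.17, 2.64], [-3, 3]. Speed limits (rad/s): [2.57, 2.57, 3.14, 3.14, 3.14, 3.14].

## Interface

Orientations are given as [roll, pitch, yaw] about the fixed x, y, z axes, in that order (R = Rz(yaw) Ry(pitch) Rx(roll)).
In Python, from workcell import goto, move_straight, movej, gripper_open, close_gripper, hold, ik, camera, Unreachable, sign_off, find_in, mark_of, get_time_s, get_qpos, get_dq, get_joint_torque, get_ee_pos, get_ee_rot, get_wrist_force, get_torque, get_finger_gap gives the robot as it stands. Calls block until the motion is done:
- goto(position, orientation): joint-space move of the TCP to a pose.
- move_straight(position, v=0.15, frame=None, threshold=None): straight line of the TCP; frame=None keeps the orientation; v is the mean speed in m/s. With threshold (N) it stops when the force on the tool has changed by that much, and returns True; else False.
- movej(angles): joint-space move.
- gripper_open() and close_gripper(): open the fingers fully, or close them until they stop; the grip force is fixed at half the most.
- hold(seconds).
- ik(position, orientation): joint angles nearest the present ones, or None.
- camera(name): name is "side" or "top"; returns a dict with "color" (400x640x3 uint8, red, green, blue), "fx", "fy", "cx", "cy" (pixels), "origin" and "rotation" of the camera in the world. Camera axes: x right, y down, z forward; pixel columns grow to the right and rows downward; lengths in m; the calibration is good to about 2 mm. A picture is of the moment at which its call begins. There is no depth.
A pose or a line that the arm cannot do raises Unreachable and nothing moves.
- sign_off(): hands the job in, once; it reports no verdict.
Trained networks look in a picture, given as the dict that the camera call returned (one of the last four; its "shot" number tells which), for a name from the list of things; names that differ only in an ending like _2 or _b are one class to them, and where a whole thing is asked for, a point or a joint stands for the part that bears it (a point fixed in the world has none). Each returns a list of dicts, best first, with "score" (0 to 1); they miss things now and then, are a little off and sometimes report something else, mostly with a low value. They report only what shows in the picture. A call takes as long as a camera call. They do not tell look-alikes from the thing itself.
- find_in(picture, label): "location" ([x, y, z] in m, in world coordinates, good to about 4 mm: the middle of the surface that is visible of it).
- mark_of(picture, label): "location" ([x, y, z] in m, in world coordinates, good to about 4 mm: a listed point, or the origin of a listed thing).
Readings, each from a call of its own:
- get_time_s(): time.
- get_qpos(): joint angles.
- get_dq(): joint speeds.
- get_joint_torque(): joint torques, N m.
- get_ee_pos(): TCP position.
- get_ee_rot(): TCP orientation.
- get_wrist_force(): force on the tool from outside, world axes, zero at the start.
- get_torque(): the same for the moment, N m.
- get_finger_gap(): finger opening in m.
Only numpy, scipy, OpenCV 4.12 (cv2) and the standard library are available. Lean on these libraries where they do the work, as an engineer would, in place of code of your own. Each camera call takes 0.05 s, during which the arm holds its last target.

## Task

Make up the kit tray from the terminal strips on the table in front of you: lay the 4-way, the 6-way and the 8-way strip each flat and upright on the floor of the nest cut to its length. The 6-way has jammed under the retaining lips at the low end of the feed chute: slide it back up the chute until it is free of them, then lift it out. Leave the two look-alikes that have no nest, the 5-way and the 7-way, where they lie.

Things in the scene. Friction and masses are not known exactly. Their poses are not given: they have to be found in the camera images.
- kit_tray: black shallow plastic tray, 152 (its x) by 274 mm (y) over the rim, rim 13 mm high, fixed to the table. Origin: centre of its underside. The three nests stand in it side by side along its y, 80 mm apart, their undersides 4 mm above the table, in any order.
- nest_4way: grey plastic block in the tray for the 4-way strip, fixed, outer 112 (its x) by 74 mm (y); all alike but for the pocket: 53 mm long (x) by 52 mm wide (y), central, its floor black; a strip's y axis lies along the nest's x. Origin: centre of its underside; pocket floor 5 mm, wall tops 16 mm above it; top 4 mm of the pocket edge slopes outward; 30 mm finger gaps mid-way in the long walls.
- nest_6way: grey plastic block in the tray for the 6-way strip, fixed, outer 112 (its x) by 74 mm (y); all alike but for the pocket: 74 mm long (x) by 52 mm wide (y), central, its floor black; a strip's y axis lies along the nest's x. Origin: centre of its underside; pocket floor 5 mm, wall tops 16 mm above it; top 4 mm of the pocket edge slopes outward; 30 mm finger gaps mid-way in the long walls.
- nest_8way: grey plastic block in the tray for the 8-way strip, fixed, outer 112 (its x) by 74 mm (y); all alike but for the pocket: 96 mm long (x) by 52 mm wide (y), central, its floor black; a strip's y axis lies along the nest's x. Origin: centre of its underside; pocket floor 5 mm, wall tops 16 mm above it; top 4 mm of the pocket edge slopes outward; 30 mm finger gaps mid-way in the long walls.
- feed_chute: gravity feed chute, fixed. Origin: on its base's underside. Trough along y, rising to +y at 0.21 rad, centred on x=0: floor starts at the end stop (8 mm high) at y=-95, z=34 mm; 197 mm long, 46 mm wide inside, rails 10 mm above the floor. Two steel lips 10 to 34 mm up-slope of the stop reach 10 mm inward at 36 to 40 mm above the floor, over the strip's edges; brackets to x=+-29 mm.
- strip_4way: green 4-way terminal strip with 4 white screw posts in a row on top, 45 mm long (along its own y), 42 mm wide (x), 34 mm high (z). Origin: centre of its underside. Grasp it across the 42 mm width. Lies loose on the table.
- strip_6way: green 6-way terminal strip with 6 white screw posts in a row on top, 66 mm long (along its own y), 42 mm wide (x), 34 mm high (z). Origin: centre of its underside. Grasp it across the 42 mm width. Lies in the trough of the feed chute, its +y end uphill, resting near the end stop under the retaining lips; only its uphill half is clear of them. It has to go at least 36 mm up the slope to be clear.
- strip_8way: green 8-way terminal strip with 8 white screw posts in a row on top, 88 mm long (along its own y), 42 mm wide (x), 34 mm high (z). Origin: centre of its underside. Grasp it across the 42 mm width. Lies loose on the table.
- strip_5way: green 5-way terminal strip with 5 white screw posts in a row on top, 56 mm long (along its own y), 42 mm wide (x), 34 mm high (z). Origin: centre of its underside. Grasp it across the 42 mm width. Look-alike without a nest: stays where it lies.
- strip_7way: green 7-way terminal strip with 7 white screw posts in a row on top, 77 mm long (along its own y), 42 mm wide (x), 34 mm high (z). Origin: centre of its underside. Grasp it across the 42 mm width. Look-alike without a nest: stays where it lies.
There are look-alikes about, which are no part of the job. Leave any red look-alike of the strip_4way alone.

How it is judged:
At the end, for the whole second after the job is handed in: The 4-, 6- and 8-way strips lie released and at rest, each flat on its own nest's floor (within 12 mm of its centre, under 3 mm off the floor, tilt under 0.08 rad, long axes within 0.25 rad); the 5-way and 7-way strips are within 30 mm of where they lay (horizontal distance between strip_4way and nest_4way below 0.012 m and z of strip_4way in the frame of nest_4way between 0.002 and 0.008 m and angle between each of strip_4way, strip_6way, strip_8way's own z axis and vertical below 0.08 rad and angle between the y axis of strip_4way and the x axis of nest_4way, either way round below 0.25 rad and linear speed of each of strip_4way, strip_6way, strip_8way below 0.02 m/s and angular speed of each of strip_4way, strip_6way, strip_8way below 0.2 rad/s and contact force between each of strip_4way, strip_6way, strip_8way and the fingers below 0.1 N and horizontal distance between strip_6way and nest_6way below 0.012 m and z of strip_6way in the frame of nest_6way between 0.002 and 0.008 m and angle between the y axis of strip_6way and the x axis of nest_6way, either way round below 0.25 rad and horizontal distance between strip_8way and nest_8way below 0.012 m and z of strip_8way in the frame of nest_8way between 0.002 and 0.008 m and angle between the y axis of strip_8way and the x axis of nest_8way, either way round below 0.25 rad and distance of each of strip_5way, strip_7way from where it was at the start of the episode below 0.03 m); the robot touches nothing.
It fails at once if a look-alike strip (5-way or 7-way) is moved more than 30 mm (distance of any of strip_5way, strip_7way from where it was at the start of the episode above 0.03 m).
It also fails if it takes over 90 s, if anything falls off the work surface, if the arm or the gripper's body presses on something with over 40 N, if the wrist force passes 120 N, or if a joint passes its speed limit or range.

## Working session

There is one attempt and no reset: what is moved stays moved. The work goes in short steps, each a Python script; the robot and the scene stay as the last script left them, time stands still between calls to the robot, and variables do not carry over. Pictures are saved under pics/ and viewed, and the job is handed in when it is done.

```bash
ls; mkdir -p pics; python3 - <<'E'
from workcell import *
import cv2, numpy as np
for n in ("top","side"):
    p=camera(n); cv2.imwrite(f"pics/{n}0.png",p["color"][:,:,::-1])
    print(n,p["fx"],p["cx"],p["cy"],p["origin"],np.round(p["rotation"],4).tolist())
    for l in ["kit_tray","nest_4way","nest_6way","nest_8way","feed_chute","strip_4way","strip_6way","strip_8way","strip_5way","strip_7way"]:
        print(l,[(np.round(d["location"],3).tolist(),round(d["score"],2)) for d in mark_of(p,l)])
print(get_time_s(),get_ee_rot())
E
```

```text
pics
top 441.315031533799 325.29444793249894 198.25597557416023 [0.42640305 0.0360874  1.13012064] [-3.0153, -0.0058, -1.569]
kit_tray [([0.505, -0.256, -0.0], 0.91), ([0.674, 0.055, 0.001], 0.55)]
nest_4way [([0.522, -0.183, 0.005], 0.88)]
nest_6way [([0.503, -0.258, 0.006], 0.72)]
nest_8way [([0.481, -0.336, 0.006], 0.75)]
feed_chute [([0.604, 0.317, 0.001], 0.65)]
strip_4way [([0.436, 0.208, -0.0], 0.53), ([0.673, 0.053, 0.0], 0.5)]
strip_6way [([0.576, 0.37, 0.04], 0.73), ([0.436, 0.003, 0.002], 0.35)]
strip_8way [([0.614, -0.03, 0.0], 0.6), ([0.522, -0.182, 0.003], 0.37)]
strip_5way [([0.437, 0.005, 0.001], 0.88), ([0.614, -0.033, 0.0], 0.37), ([0.603, 0.317, 0.0], 0.25)]
strip_7way [([0.564, 0.137, -0.003], 0.7)]
side 410.00881762442435 319.63389745939116 200.16977599373905 [ 0.01953468 -0.50805764  1.10766488] [-2.528, 0.0144, -0.8019]
kit_tray []
nest_4way [([0.527, -0.184, 0.004], 0.61)]
nest_6way [([0.513, -0.258, 0.007], 0.44)]
nest_8way []
feed_chute [([0.6, 0.321, 0.0], 0.66)]
strip_4way [([0.513, -0.26, 0.006], 0.67), ([0.677, 0.055, 0.002], 0.55), ([0.436, 0.209, 0.002], 0.49)]
strip_6way [([0.572, 0.374, 0.042], 0.42)]
strip_8way [([0.613, -0.033, 0.004], 0.7)]
strip_5way [([0.438, 0.008, 0.001], 0.5)]
strip_7way [([0.558, 0.134, -0.009], 0.52)]
1.1 [-3.14158171e+00 -2.11568617e-05  1.17502200e+00]
```

View pics/top0.png

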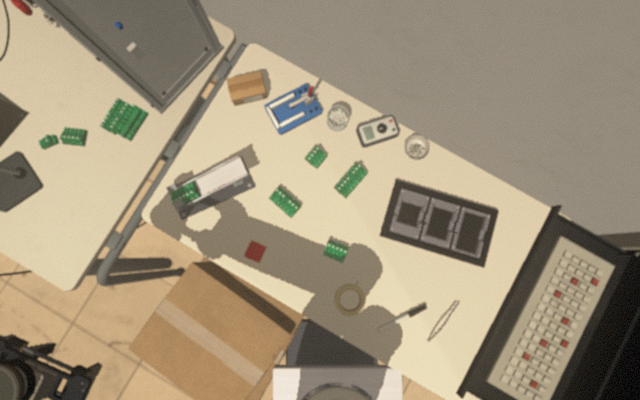

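View pics/side0.png

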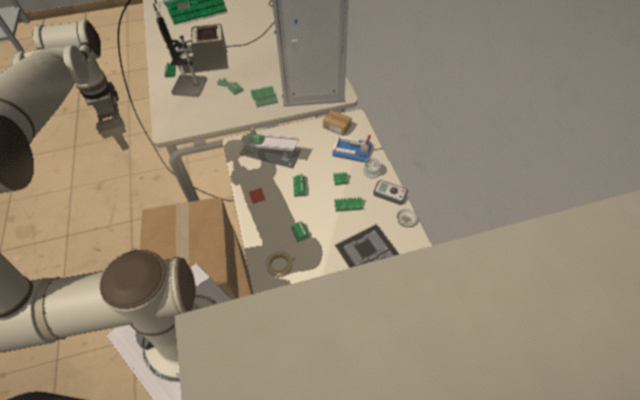

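```bash
python3 - <<'E'
import cv2, numpy as np
im=cv2.imread("pics/top0.png")
c=im[130:275,150:390]; cv2.imwrite("pics/c1.png",cv2.resize(c,None,fx=3.3,fy=3.3,interpolation=cv2.INTER_CUBIC))
c=im[170:275,370:510]; cv2.imwrite("pics/c2.png",cv2.resize(c,None,fx=5.5,fy=5.5,interpolation=cv2.INTER_CUBIC))
E
```

```text
(no output)
```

View pics/c1.png

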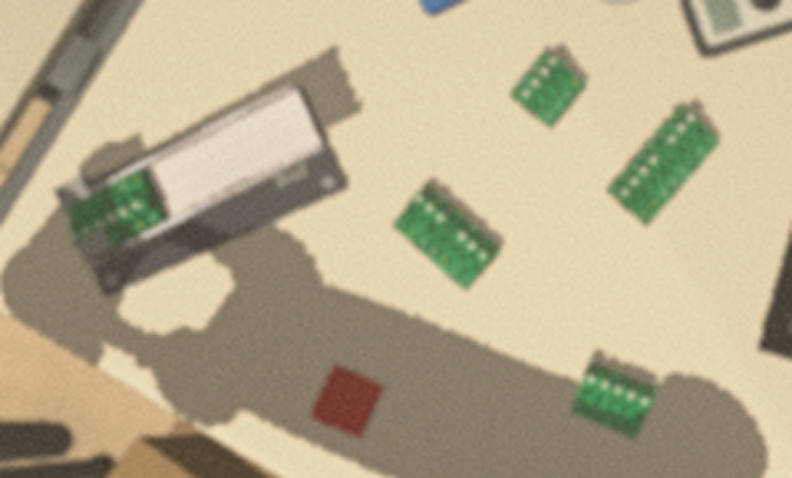

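View pics/c2.png

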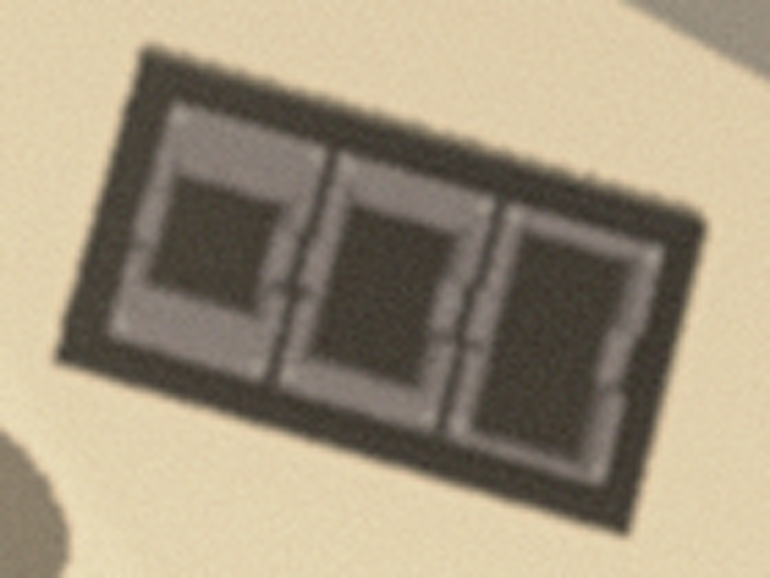

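```bash
cat > h.py <<'E'
from workcell import *
import cv2, numpy as np
from scipy.spatial.transform import Rotation as R
from scipy.optimize import minimize
def cam(p):
    return p["fx"],p["fy"],p["cx"],p["cy"],np.array(p["origin"]),R.from_euler("xyz",p["rotation"]).as_matrix() if np.ndim(p["rotation"])==1 else np.array(p["rotation"])
def proj(p,X):
    fx,fy,cx,cy,o,M=cam(p); c=(np.atleast_2d(X)-o)@M
    return np.c_[fx*c[:,0]/c[:,2]+cx,fy*c[:,1]/c[:,2]+cy]
def unproj(p,uv,z):
    fx,fy,cx,cy,o,M=cam(p); uv=np.atleast_2d(uv)
    d=np.c_[(uv[:,0]-cx)/fx,(uv[:,1]-cy)/fy,np.ones(len(uv))]@M.T
    return o+d*((z-o[2])/d[:,2])[:,None]
def box(L,W,H,z0=0,Rm=None):
    return np.array([[sx*W/2,sy*L/2,z] for sx in(-1,1) for sy in(-1,1) for z in(z0,z0+H)])
def hullmask(p,X,S=8,org=(0,0),shape=(100,100)):
    uv=(proj(p,X)-np.array(org)+0.5)*S
    m=np.zeros((shape[0]*S,shape[1]*S),np.uint8)
    cv2.fillConvexPoly(m,cv2.convexHull(np.round(uv).astype(np.int32)),255)
    return cv2.resize(m,(shape[1],shape[0]),interpolation=cv2.INTER_AREA)/255.
def green(p):
    c=p["color"].astype(float); r,g,b=c[...,0],c[...,1],c[...,2]
    return np.clip((g-np.maximum(r,b))/30.+0.0,0,1)
def fitbox(p,w,X0,init,half=30):
    """init x,y,yaw ; w soft mask image"""
    uv=proj(p,[init[0],init[1],X0[:,2].mean()])[0]; o=np.round(uv).astype(int)-half
    t=w[o[1]:o[1]+2*half,o[0]:o[0]+2*half]
    def f(q):
        c,s=np.cos(q[2]),np.sin(q[2]); X=X0@np.array([[c,-s,0],[s,c,0],[0,0,1]]).T+[q[0],q[1],0]
        return np.sum((hullmask(p,X,8,o,t.shape)-t)**2)
    best=None
    for dy in (-.3,0,.3):
        s0=np.array(init)+[0,0,dy]
        r=minimize(f,s0,method="Nelder-Mead",options=dict(initial_simplex=np.array([s0,s0+[.006,0,0],s0+[0,.006,0],s0+[0,0,.12]]),xatol=2e-4,fatol=.01))
        if best is None or r.fun<best.fun: best=r
    return best.x,best.fun,np.sum(t)
E
python3 - <<'E'
from h import *
for n in ("top","side"):
    p=camera(n); g=green(p)
    im=cv2.resize(p["color"][:,:,::-1],None,fx=4,fy=4,interpolation=cv2.INTER_CUBIC)
    for nm,L,i in [("4",.045,(.676,.054,-.6)),("8",.088,(.613,-.033,-.8)),("7",.077,(.562,.136,.8)),("5",.056,(.437,.006,1.3))]:
        # closing to fill white posts
        w=cv2.morphologyEx(g.astype(np.float32),cv2.MORPH_CLOSE,np.ones((3,3)))
        q,f,t=fitbox(p,w,box(L,.042,.030),i); print(n,nm,np.round(q,4),round(f,1),round(t,1))
        c,s=np.cos(q[2]),np.sin(q[2]); X=box(L,.042,.030)@np.array([[c,-s,0],[s,c,0],[0,0,1]]).T+[q[0],q[1],0]
        uv=(proj(p,X)+.5)*4
        cv2.polylines(im,[cv2.convexHull(np.round(uv).astype(np.int32))],True,(0,0,255),1)
    cv2.imwrite(f"pics/fit_{n}.png",im[560:1080,1080:1560] if n=="top" else im[640:980,1120:1520])
p=camera("top")
m=(p["color"].max(2)<105).astype(np.uint8); m[:170]=0;m[280:]=0;m[:,:375]=0;m[:,505:]=0
cs,_=cv2.findContours(m,cv2.RETR_EXTERNAL,cv2.CHAIN_APPROX_NONE); c=max(cs,key=cv2.contourArea)
P=unproj(p,c[:,0,:].astype(float),.013)[:,:2]
r=cv2.minAreaRect((P*1000).astype(np.float32)); print(r)
E
```

```text
top 4 [ 0.6761  0.0543 -0.6939] 124.4 333.7
top 8 [ 0.6168 -0.0352  0.8616] 110.0 581.8
top 7 [ 0.5601  0.1333 -0.7396] 47.2 453.6
top 5 [0.4357 0.0045 2.7621] 36.0 317.1
side 4 [ 0.6788  0.0552 -0.7841] 300.3 387.1
side 8 [ 0.6172 -0.0355  0.7593] 233.2 434.9
side 7 [0.5621 0.1341 2.415 ] 45.7 234.7
side 5 [0.436  0.0022 0.8803] 91.6 190.5
((508.1183166503906, -258.9136657714844), (269.9367980957031, 149.33584594726562), 73.16294860839844)
```

View pics/fit_top.png

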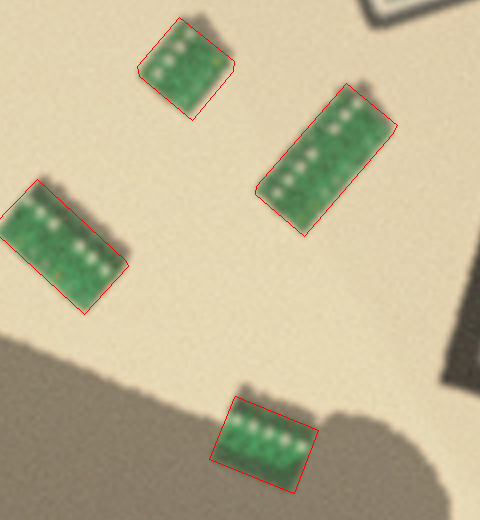

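View pics/fit_side.png

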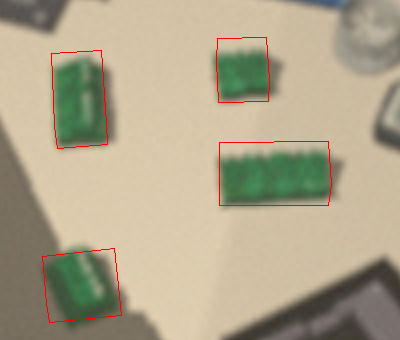

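```bash
cat >> h.py <<'E'
TH=.21
def chute(q,x,s,n):
    "world pts for chute pose q=(x,y,yaw); lateral x, along-slope s from stop, n above floor (normal)"
    x,s,n=np.broadcast_arrays(x,s,n)
    l=np.stack([x,-.095+s*np.cos(TH)-n*np.sin(TH),.034+s*np.sin(TH)+n*np.cos(TH)],-1).reshape(-1,3)
    return l@R.from_euler("z",q[2]).as_matrix().T+[q[0],q[1],0]
E
python3 - <<'E'
from h import *
for n in ("top","side"):
    p=camera(n); F=8; im=cv2.resize(p["color"][:,:,::-1],None,fx=F,fy=F,interpolation=cv2.INTER_CUBIC)
    for q,col in [((.602,.319,-1.24-np.pi/2),(0,0,255))]:
        for pts in ([(-.023,0,0),(.023,0,0),(.023,.197,0),(-.023,.197,0)],[(-.023,0,.01),(.023,0,.01),(.023,.197,.01),(-.023,.197,.01)]):
            X=chute(q,*np.array(pts).T); cv2.polylines(im,[np.round((proj(p,X)+.5)*F).astype(np.int32)],True,col,1)
    cv2.imwrite(f"pics/ch_{n}.png",im[145*F:230*F,160*F:260*F] if n=="top" else im[110*F:180*F,225*F:315*F])
E
```

```text
(no output)
```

View pics/ch_top.png

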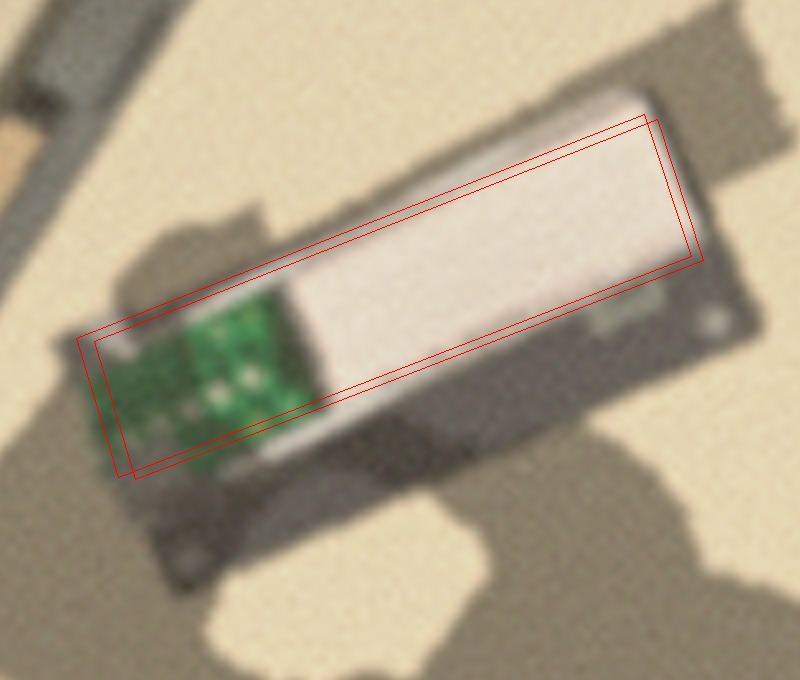

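View pics/ch_side.png

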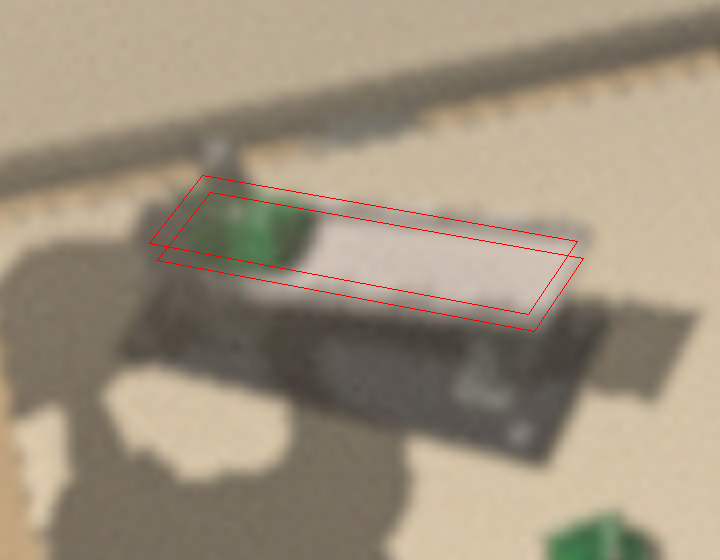

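```bash
python3 - <<'E'
from h import *
p=camera("top")
a=np.array([(185,595),(760,325),(55,340)])/8-.5+[160,145]
for z in (0,.01,.02):
    P=unproj(p,a,z)[:,:2]; d=P[1]-P[0]; e=P[2]-P[0]; print(z,P.round(4).tolist(),np.arctan2(d[1],d[0]),np.arctan2(e[1],e[0]),np.linalg.norm(d),np.linalg.norm(e))
for n in ("top","side"):
    p=camera(n); F=8; im=cv2.resize(p["color"][:,:,::-1],None,fx=F,fy=F,interpolation=cv2.INTER_CUBIC)
    for q,col in [((.604,.319,-1.14-np.pi/2),(0,0,255))]:
        for pts in ([(-.023,0,0),(.023,0,0),(.023,.197,0),(-.023,.197,0)],[(-.023,0,.01),(.023,0,.01),(.023,.197,.01),(-.023,.197,.01)],[(-.013,.01,.04),(-.013,.034,.04),(-.029,.034,.04),(-.029,.01,.04)],[(.013,.01,.04),(.013,.034,.04),(.029,.034,.04),(.029,.01,.04)]):
            X=chute(q,*np.array(pts).T); cv2.polylines(im,[np.round((proj(p,X)+.5)*F).astype(np.int32)],True,col,1)
    cv2.imwrite(f"pics/ch_{n}2.png",im[145*F:220*F,160*F:260*F] if n=="top" else im[110*F:180*F,225*F:315*F])
E
```

```text
0 [[0.5158, 0.3951], [0.6038, 0.2131], [0.5982, 0.4406]] -1.1206033900285985 0.5035463132435577 0.20214776179402166 0.09413020343215385
0.01 [[0.515, 0.392], [0.6022, 0.2116], [0.5967, 0.437]] -1.1206033900285988 0.5035463132435581 0.20035903451216205 0.09329728170484007
0.02 [[0.5142, 0.3888], [0.6006, 0.21], [0.5952, 0.4334]] -1.1206033900285979 0.5035463132435576 0.1985703072303025 0.09246435997752635
```

View pics/ch_top2.png

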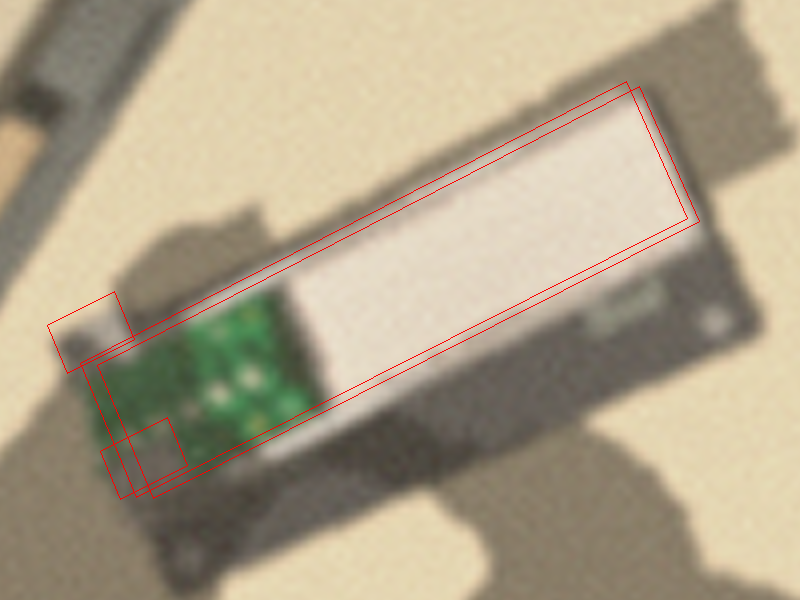

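View pics/ch_side2.png

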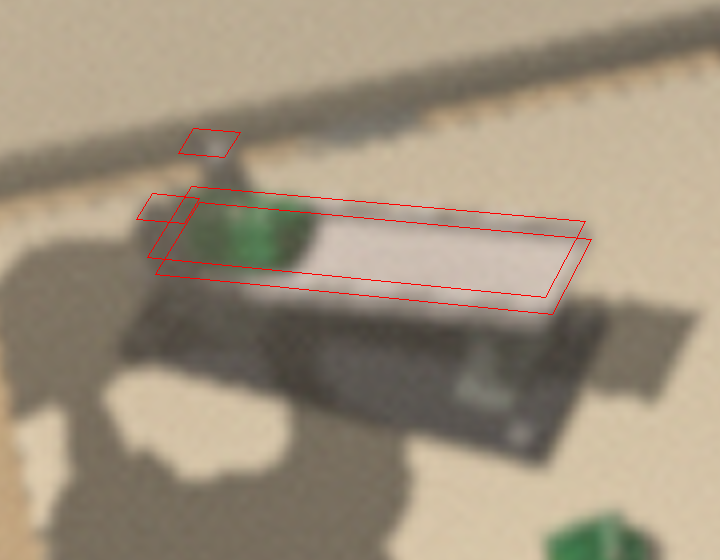

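```bash
cat > ov.py <<'E'
from h import *
import sys
q=tuple(map(float,sys.argv[1:4])); s0=float(sys.argv[4]); tag=sys.argv[5]
ims=[]
for n in ("top","side"):
    p=camera(n); F=6; im=cv2.resize(p["color"][:,:,::-1],None,fx=F,fy=F,interpolation=cv2.INTER_CUBIC)
    Q=[[(-.023,0,0),(.023,0,0),(.023,.197,0),(-.023,.197,0)],[(-.013,.01,.04),(-.013,.034,.04),(-.029,.034,.04),(-.029,.01,.04)],[(.013,.01,.04),(.013,.034,.04),(.029,.034,.04),(.029,.01,.04)],
     [(-.021,s0,.034),(-.021,s0+.066,.034),(.021,s0+.066,.034),(.021,s0,.034)],[(-.021,s0+.066,0),(.021,s0+.066,0)]]
    for k,pts in enumerate(Q):
        X=chute(q,*np.array(pts).T); cv2.polylines(im,[np.round((proj(p,X)+.5)*F).astype(np.int32)],True,(0,0,255) if k<3 else (255,0,0),1)
    ims.append(im[150*F:215*F,165*F:260*F] if n=="top" else im[125*F:170*F,235*F:330*F])
cv2.imwrite(f"pics/{tag}.png",np.vstack(ims)[:600*2])
print(np.vstack(ims).shape)
E
python3 ov.py .6015 .318 -2.69 .001 ov1
```

```text
(660, 570, 3)
```

View pics/ov1.png

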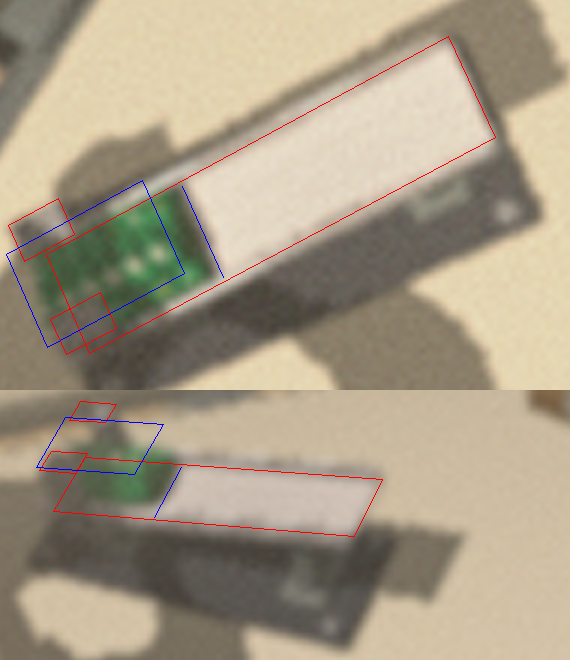

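```bash
cat > ovt.py <<'E'
from h import *
import sys
x,y,yaw=map(float,sys.argv[1:4]); tag=sys.argv[4]
def rect(cx,cy,lx,ly,z):
    l=np.array([[cx-lx/2,cy-ly/2,z],[cx+lx/2,cy-ly/2,z],[cx+lx/2,cy+ly/2,z],[cx-lx/2,cy+ly/2,z]])
    return l@R.from_euler("z",yaw).as_matrix().T+[x,y,0]
for n,(a,b,c,d),F in (("top",(375,505,170,272),6),("side",(330,450,215,270),6)):
    p=camera(n); im=cv2.resize(p["color"][:,:,::-1],None,fx=F,fy=F,interpolation=cv2.INTER_CUBIC)
    r=[rect(0,0,.152,.274,.013)]
    for k,L in ((1,.053),(0,.074),(-1,.096)):
        r+=[rect(0,.08*k,.112,.074,.020),rect(0,.08*k,L,.052,.016),rect(0,.08*k,L,.052,.009)]
    for X in r: cv2.polylines(im,[np.round((proj(p,X)+.5)*F).astype(np.int32)],True,(0,0,255),1)
    cv2.imwrite(f"pics/{tag}_{n}.png",im[c*F:d*F,a*F:b*F])
E
python3 ovt.py .508 -.259 -.294 t1
```

```text
(no output)
```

View pics/t1_top.png

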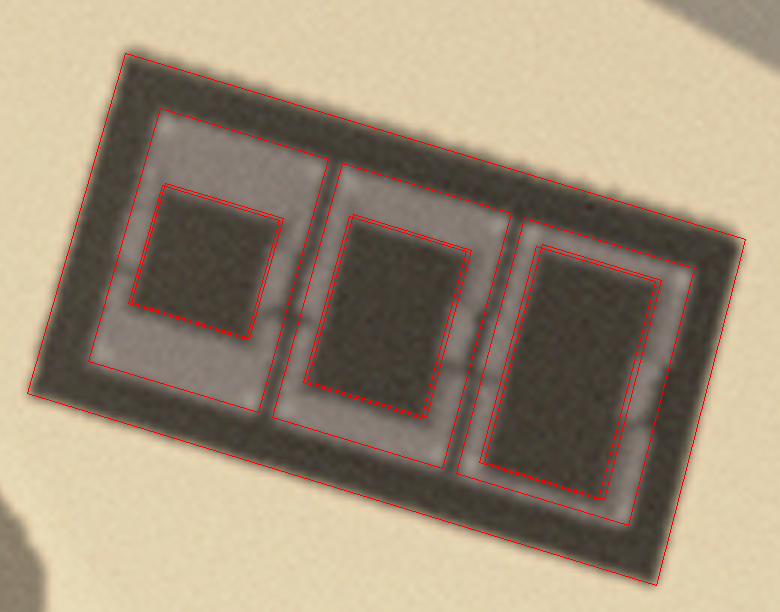

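View pics/t1_side.png

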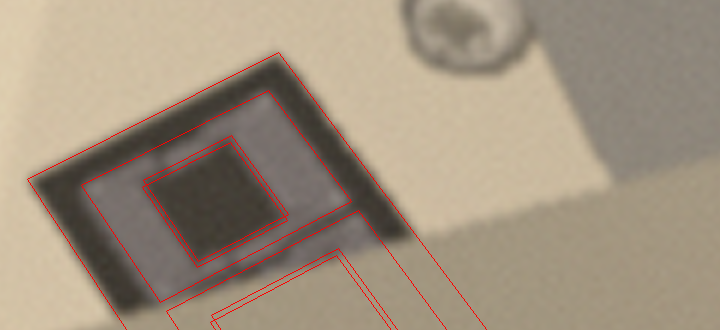

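```bash
cat >> h.py <<'E'
PI=np.pi
TR=np.array([.508,-.259]); TY=-.294
UY=np.array([-np.sin(TY),np.cos(TY)]); UX=np.array([np.cos(TY),np.sin(TY)])
PY=TY+PI/2
def nest(k,off=0,offx=0): return TR+UY*(.08*k+off)+UX*offx
def st(m): print(m,"t=%.1f"%get_time_s(),np.round(get_ee_pos(),4),"gap %.4f"%get_finger_gap(),"F",np.round(get_wrist_force(),1),flush=True)
def pick(xy,yaw,h=.022):
    goto([*xy,.14],[PI,0,yaw]); move_straight([*xy,.07],v=.3)
    hit=move_straight([*xy,h],v=.12,threshold=12); st("down hit=%s"%hit)
    close_gripper(); st("closed")
    move_straight([*xy,.14],v=.25); st("lifted")
def place_to(xy,yaw,h,zc=.12):
    goto([*xy,zc],[PI,0,yaw]); move_straight([*xy,.020+h+.010],v=.2)
    st("above nest")
    hit=move_straight([*xy,.009+h-.001],v=.05,threshold=6); st("hit=%s want z %.3f"%(hit,.009+h))
E
python3 - <<'E'
from h import *
pick([.617,-.0353],.85)
p=camera("side"); q=camera("top")
cv2.imwrite("pics/h8.png",np.vstack([cv2.resize(p["color"][100:250,200:420,::-1],None,fx=2.6,fy=2,interpolation=3),cv2.resize(q["color"][120:260,260:480,::-1],None,fx=2.6,fy=2,interpolation=3)]))
E
```

```text
down hit=False t=5.1 [ 0.6178 -0.0355  0.0231] gap 0.0920 F [-0.6 -0.7 -0.5]
closed t=5.9 [ 0.617  -0.0353  0.022 ] gap 0.0426 F [ 0.4 -0.2  0.3]
lifted t=6.5 [ 0.6162 -0.0351  0.1387] gap 0.0425 F [ 0.5 -0.5 -0.7]
```

View pics/h8.png

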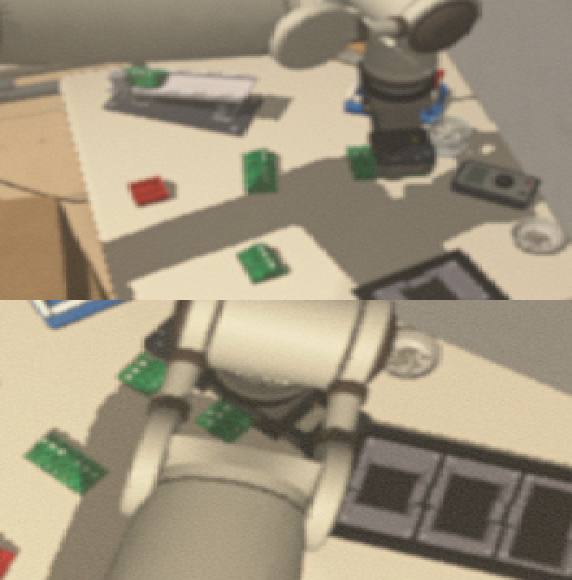

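The 8-way is held: the gap is 42.5 mm and the lower panel shows green under the gripper near (225,420). Placing it next.

```bash
python3 - <<'E'
from h import *
place_to(nest(-1,-.003),PY,.022)
E
```

```text
above nest t=8.4 [ 0.4844 -0.3379  0.0522] gap 0.0425 F [-0.1 -0.1 -0.2]
hit=True want z 0.031 t=8.8 [ 0.484  -0.3385  0.0307] gap 0.0422 F [-1.3  0.1  4.5]
```

```bash
python3 - <<'E'
from h import *
gripper_open(); st("open"); x=get_ee_pos(); move_straight([x[0],x[1],.14],v=.25)
pick([.677,.0545],.85)
p=camera("top"); F=5
cv2.imwrite("pics/n8.png",cv2.resize(p["color"][170:275,375:505,::-1],None,fx=F,fy=F,interpolation=3))
E
```

```text
open t=9.7 [ 0.4836 -0.338   0.0301] gap 0.0920 F [ 1.2 -0.3 -1.1]
down hit=False t=12.8 [0.6777 0.0544 0.0229] gap 0.0919 F [ 0.5 -0.4  0.7]
closed t=13.6 [0.677  0.0545 0.022 ] gap 0.0428 F [-0.4  0.1  0.4]
lifted t=14.2 [0.6762 0.0545 0.1386] gap 0.0428 F [-1.  -0.7 -0.9]
```

View pics/n8.png

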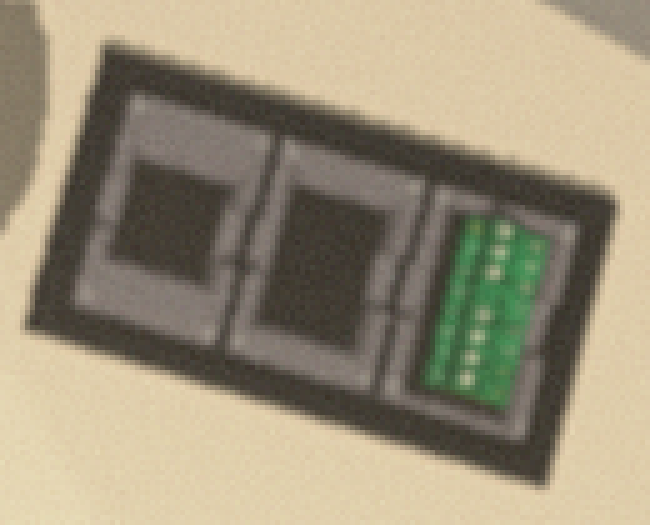

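The 8-way sits flat inside the right-hand nest, around (485,310). The 4-way's 42.8 mm gap shows it is held across its width.

```bash
python3 - <<'E'
from h import *
place_to(nest(1,.003),PY,.022)
p=camera("side"); cv2.imwrite("pics/h4.png",cv2.resize(p["color"][180:270,310:450,::-1],None,fx=5,fy=5,interpolation=3))
E
```

```text
above nest t=15.8 [ 0.5326 -0.179   0.0522] gap 0.0426 F [0.6 0.3 0.6]
hit=True want z 0.031 t=16.3 [ 0.5322 -0.1796  0.0307] gap 0.0427 F [-0.6  0.6  4.6]
```

View pics/h4.png

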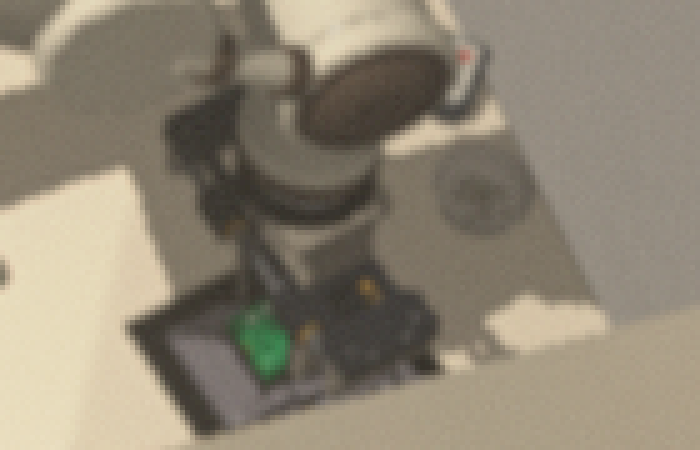

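```bash
cat >> h.py <<'E'
CQ=(.6015,.318,-2.69)
def corient():
    Rz=R.from_euler("z",CQ[2]).as_matrix()
    n=Rz@[0,-np.sin(TH),np.cos(TH)]; x=-(Rz@[1,0,0]); z=-n
    return R.from_matrix(np.c_[x,np.cross(z,x),z]).as_euler("xyz")
E
python3 - <<'E'
from h import *
gripper_open(); st("open"); x=get_ee_pos(); move_straight([x[0],x[1],.14],v=.25)
o=corient(); print(o)
for s,n in((.057,.12),(.057,.028),(.105,.028),(.105,.12)): print(ik(chute(CQ,0,s,n)[0],o))
goto(chute(CQ,0,.075,.14)[0],o); st("at standoff")
for n,a,b,c,d,F in (("top",375,505,170,272,4),("side",225,330,110,180,6)):
    p=camera(n); cv2.imwrite(f"pics/x_{n}.png",cv2.resize(p["color"][c:d,a:b,::-1],None,fx=F,fy=F,interpolation=3))
E
```

```text
open t=17.2 [ 0.5317 -0.1793  0.0303] gap 0.0922 F [0.9 1.  1. ]
[2.93159265 0.         0.45159265]
[ 0.49874689  0.52336152  1.28292396 -0.21504455  1.35037791  0.09593087]
[ 0.47073904  0.60650319  1.35179673 -0.22586561  1.19621648  0.10345374]
[ 0.40155467  0.57697168  1.37344728 -0.22623192  1.1895117   0.03428155]
[ 0.42990013  0.49283103  1.3048019  -0.21552783  1.34450868  0.02689996]
at standoff t=19.8 [0.5796 0.3627 0.186 ] gap 0.0920 F [-0.6 -0.2 -0.1]
```

View pics/x_top.png

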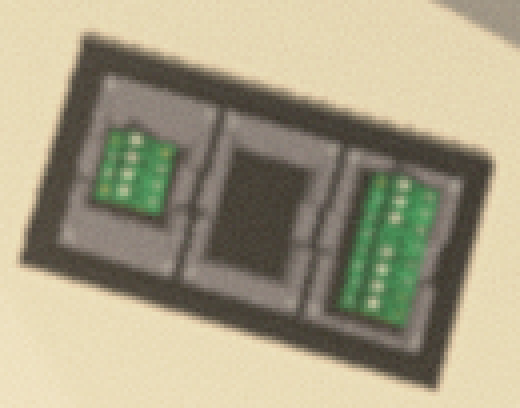

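View pics/x_side.png

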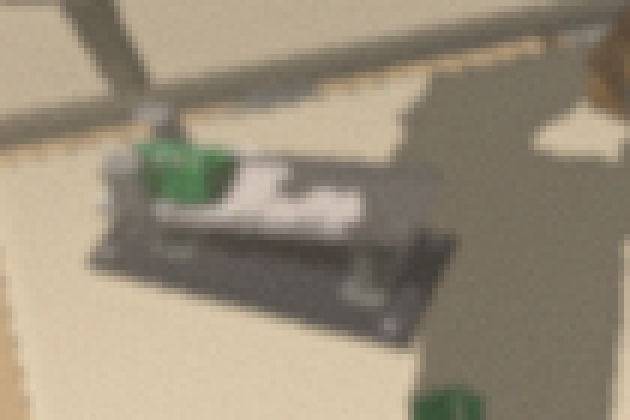

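```bash
python3 - <<'E'
from h import *
st("now")
for n in ("top","side"):
    p=camera(n); print(p["origin"],p["rotation"],proj(p,get_ee_pos()),proj(p,[.574,.374,.05]))
    cv2.imwrite(f"pics/y_{n}.png",p["color"][:,:,::-1])
E
```

```text
now t=19.9 [0.5798 0.3627 0.1864] gap 0.0920 F [ 0.1  0.6 -0.6]
[0.42640305 0.0360874  1.13012064] [-3.01525437 -0.00579618 -1.56901387] [[171.68432666 182.50375989]] [[185.82898959 193.72658663]]
[ 0.01953468 -0.50805764  1.10766488] [-2.52797646  0.01440745 -0.80193499] [[251.1523985  110.58502034]] [[253.71696079 139.04559353]]
```

View pics/y_side.png

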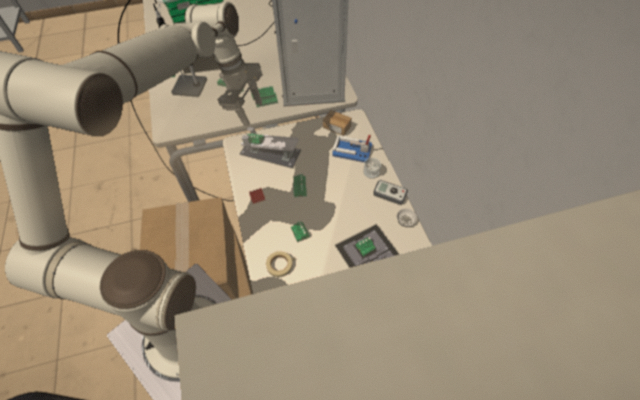

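View pics/y_top.png

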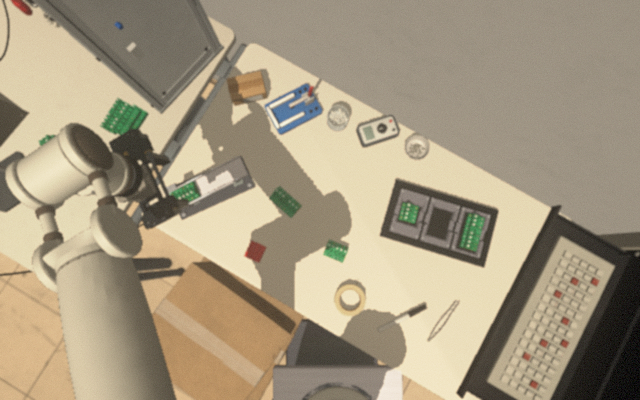

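```bash
python3 ov.py .6015 .318 -2.69 .001 ov2
```

```text
(660, 570, 3)
```

View pics/ov2.png

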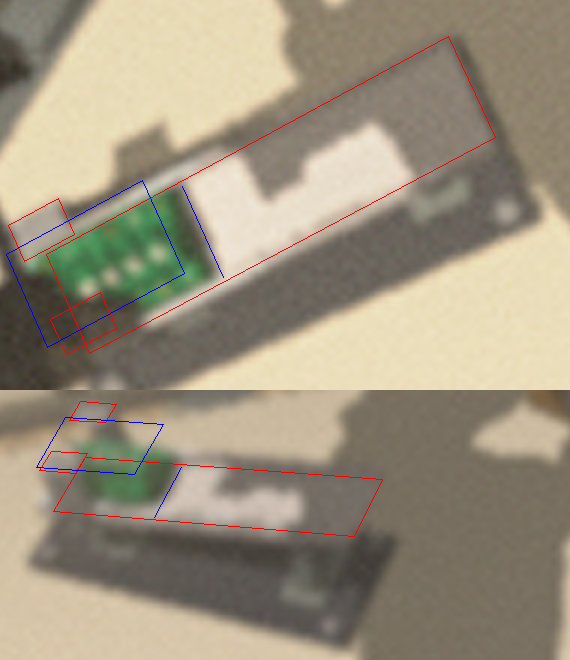

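```bash
python3 - <<'E'
from h import *
P=lambda s,n: chute(CQ,0,s,n)[0]
move_straight(P(.055,.10),v=.2)
hit=move_straight(P(.055,.028),v=.06,threshold=6); st(f"down hit={hit}"); print(P(.055,.028))
p=camera("side"); q=camera("top")
cv2.imwrite("pics/z1.png",np.vstack([cv2.resize(p["color"][100:180,220:330,::-1],None,fx=5,fy=4,interpolation=3),cv2.resize(q["color"][140:220,140:250,::-1],None,fx=5,fy=4,interpolation=3)][:2])[:640])
E
```

```text
down hit=False t=21.8 [0.5813 0.3606 0.0735] gap 0.0920 F [-0.  -0.6 -0.3]
[0.58096953 0.36032905 0.07285016]
```

View pics/z1.png

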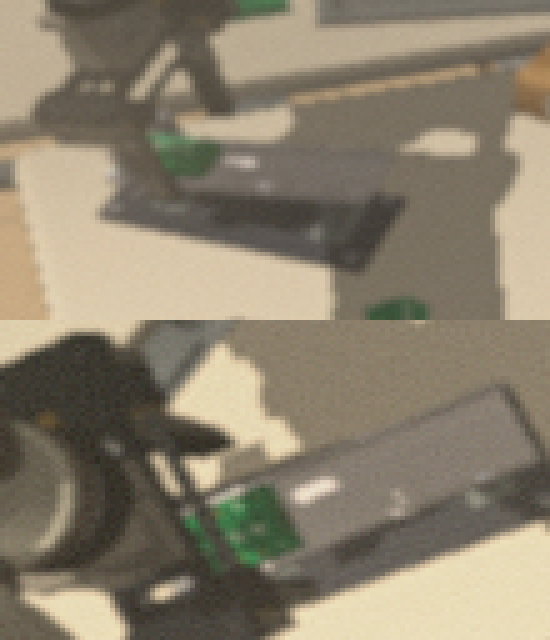

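The fingers straddle the strip's uphill half with no contact. I'll close and slide it up the slope.

```bash
python3 - <<'E'
from h import *
P=lambda s,n: chute(CQ,0,s,n)[0]
close_gripper(); st("closed")
if .040<get_finger_gap()<.046:
    e=np.array(get_ee_pos()); off=e-P(.055,.028); print(off)
    hit=move_straight(P(.103,.0285),v=.05,threshold=15); st(f"slid hit={hit}")
E
```

```text
closed t=22.7 [0.5809 0.3603 0.0728] gap 0.0428 F [ 0.4 -0.4 -0.4]
[-2.47708550e-05 -8.58584028e-06 -2.53403767e-05]
slid hit=False t=23.8 [0.6012 0.3179 0.0832] gap 0.0425 F [-1.8 -2.6 -0.2]
```

```bash
python3 - <<'E'
from h import *
p=camera("side"); q=camera("top")
cv2.imwrite("pics/z2.png",np.vstack([cv2.resize(p["color"][100:180,220:330,::-1],None,fx=5,fy=4,interpolation=3),cv2.resize(q["color"][140:220,140:250,::-1],None,fx=5,fy=4,interpolation=3)]))
E
```

```text
(no output)
```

View pics/z2.png

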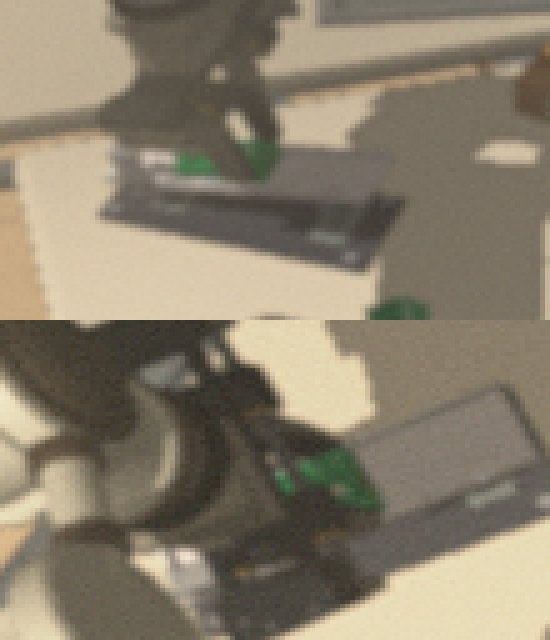

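```bash
python3 - <<'E'
from h import *
P=lambda s,n: chute(CQ,0,s,n)[0]
move_straight(P(.103,.15),v=.15); st("lifted")
goto([.50,.08,.22],[PI,0,PY]); st("view")
p=camera("side"); F=6
e=np.array(get_ee_pos()); im=cv2.resize(p["color"][:,:,::-1],None,fx=F,fy=F,interpolation=3)
for d in (.015,.021,.027):
  for b in (-.028,.006):
    X=np.array([[*(e[:2]+UX*(-d+s*.033)+UY*w*.021),e[2]+b] for s,w in ((-1,-1),(1,-1),(1,1),(-1,1))])
    if d==.021: cv2.polylines(im,[np.round((proj(p,X)+.5)*F).astype(np.int32)],True,(0,0,255),1)
u,v=proj(p,e)[0].astype(int); print(u,v)
cv2.imwrite("pics/hv.png",im[(v-45)*F:(v+45)*F,(u-60)*F:(u+60)*F])
E
```

```text
lifted t=24.9 [0.5898 0.3406 0.2008] gap 0.0424 F [-0.8  0.3 -0.6]
view t=26.1 [0.5    0.0803 0.2197] gap 0.0420 F [ 0.   1.1 -0.5]
292 163
```

View pics/hv.png

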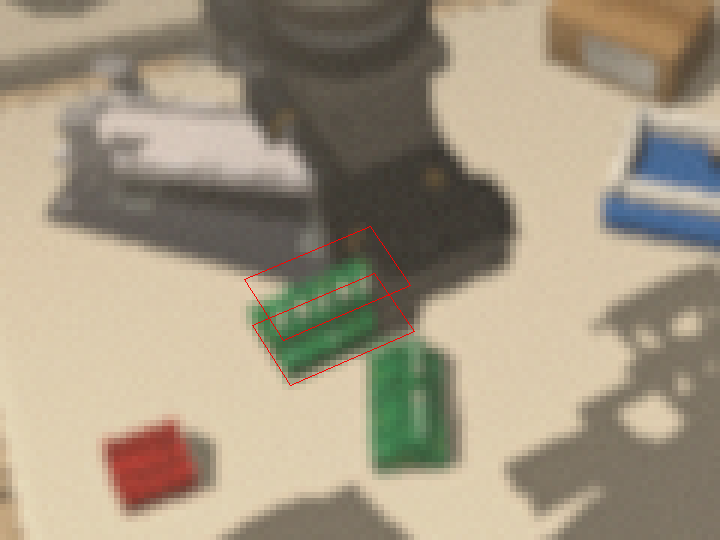

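```bash
python3 - <<'E'
from h import *
place_to(nest(0,0,.021),PY,.028,zc=.15)
E
```

```text
above nest t=28.1 [ 0.5289 -0.265   0.0591] gap 0.0421 F [ 0.6  0.6 -0.4]
hit=True want z 0.037 t=28.5 [ 0.5281 -0.2652  0.0363] gap 0.0424 F [-0.3 -0.2  2.8]
```

```bash
python3 - <<'E'
from h import *
gripper_open(); st("open"); x=get_ee_pos(); move_straight([x[0],x[1],.15],v=.1); st("up")
goto([.45,.1,.25],[PI,0,PY])
p=camera("top"); F=6; cv2.imwrite("pics/f1.png",cv2.resize(p["color"][170:272,375:505,::-1],None,fx=F,fy=F,interpolation=3))
cv2.imwrite("pics/f_top.png",p["color"][:,:,::-1])
for l in ["strip_4way","strip_6way","strip_8way","strip_5way","strip_7way"]:
    print(l,[(np.round(d["location"],3).tolist(),round(d["score"],2)) for d in mark_of(p,l)])
print([nest(k).round(3) for k in (1,0,-1)])
p=camera("side"); cv2.imwrite("pics/f_side.png",p["color"][:,:,::-1])
E
```

```text
open t=29.4 [ 0.5276 -0.2647  0.036 ] gap 0.0919 F [-0.1 -0.2  0.1]
up t=30.7 [ 0.5271 -0.2644  0.149 ] gap 0.0919 F [0.  0.6 0.1]
strip_4way [([0.531, -0.184, 0.01], 0.63), ([0.481, -0.335, 0.011], 0.16)]
strip_6way [([0.506, -0.26, 0.008], 0.59)]
strip_8way [([0.483, -0.335, 0.011], 0.63)]
strip_5way [([0.436, 0.003, 0.0], 0.42)]
strip_7way [([0.561, 0.132, -0.002], 0.75)]
[array([ 0.531, -0.182]), array([ 0.508, -0.259]), array([ 0.485, -0.336])]
```

View pics/f1.png

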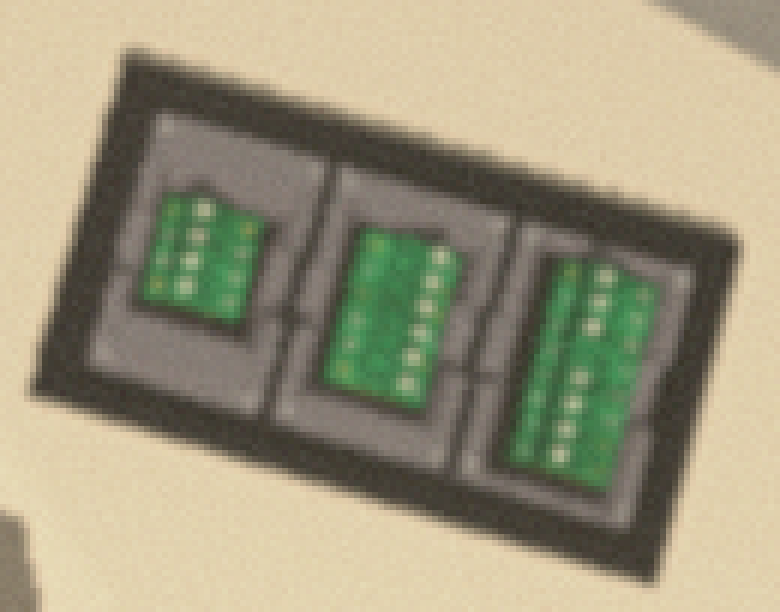

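View pics/f_side.png

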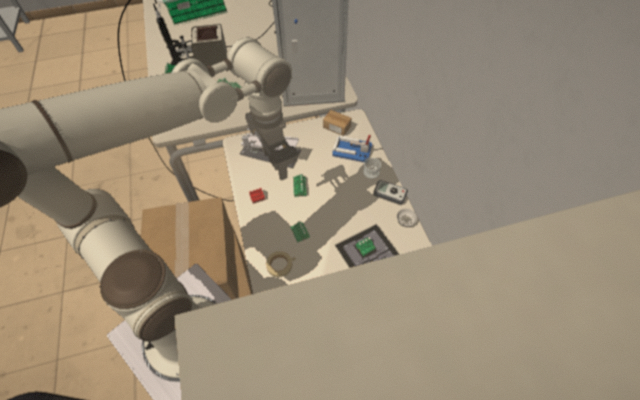

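All three strips lie within their pockets and in line with them (4-way at (200,258), 6-way at (393,318), 8-way at (585,375) in the crop). The 5-way and 7-way haven't moved.

```bash
python3 -c "
from h import *
hold(.5); sign_off(); st('done')"
```

```text
the job is handed in; nothing more can be done
the job is handed in; nothing more can be done
```

The kit tray is made up and handed in at about 32 s of the 90 s allowed. The 4-, 6- and 8-way strips are each in the nest cut to their length.

- **8-way and 4-way:** I picked these off the table and lowered each until it touched its pocket floor. I set them about 3 mm outward so the fingers had room to open beside the 6-way.
- **6-way:** I gripped its uphill half, slid it 48 mm up the slope clear of the lips, lifted it square to the trough and placed it last.

**Last checks:**
- **Floor contact:** each strip touched down within 1 mm of the height expected for its pocket floor.
- **Final top picture:** all three strips lie inside their pockets, in line with them. The networks put each within about 3 mm of its nest centre.
- **Look-alikes:** the 5-way and 7-way were found within about 5 mm of their first measured positions, which is about the networks' accuracy. I never touched them or the red look-alike.
- **Forces:** the readings I took stayed under 5 N, and the gripper was open and clear of everything at the end.

**Not confirmed:** the side camera's view of the 6- and 8-way nests is blocked, so that those two lie flat rests on the touchdown heights and the top view. `sign_off` gave no verdict, as expected.

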